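# Tidy the bow maker's bench

### The job

Sort the small things on the bench: put both bow frogs in the wooden tray, both cakes of rosin in the red bin and the little brass plane in the blue bin. Set each one upright, as it stands now, flat on the floor of its container and not on top of another, and leave the clamp block and the thread bobbin where they are.

Things in the scene. Friction and masses are not known exactly. Their poses are not given: they have to be found in the camera images.
- ebony_frog: Bow frog of black ebony with a silvery ferrule and band and pearl eyes; loose, standing upright on its base: a block 56 mm long (x), 18 mm wide (y), 26 mm high (z), about 45 g; the last 14 mm at the +x end is a metal ferrule only 20 mm high. Origin: centre of its underside; z up.
- snakewood_frog: Bow frog of red-brown snakewood with a silvery ferrule and band and pearl eyes; loose, standing upright on its base: a block 56 mm long (x), 18 mm wide (y), 26 mm high (z), about 45 g; the last 14 mm at the +x end is a metal ferrule only 20 mm high. Origin: centre of its underside; z up.
- amber_rosin: Cake of amber-orange rosin in a shallow aluminium cup: a plain disc 46 mm in diameter, 22 mm high, about 60 g, loose, lying flat, cup down. Origin: centre of its underside; z up.
- green_rosin: Cake of dark green rosin in a shallow aluminium cup: a plain disc 46 mm in diameter, 22 mm high, about 60 g, loose, lying flat, cup down. Origin: centre of its underside; z up.
- thumb_plane: Little brass thumb plane, loose, standing on its sole: brass block 60 mm long (x), 24 mm wide (y), 22 mm high, with a small dark wooden wedge and steel iron on top (up to 33 mm high, 16 mm wide); about 150 g. Origin: centre of its underside; z up.
- wood_tray: Pale wooden tray, fixed to the bench, open on top, 140 x 160 x 35 mm outside (x, y, z of its frame), walls and floor 5 mm thick (inside 130 x 150 mm, floor 5 mm above the bench). Origin: centre of its underside on the bench; z up. The three containers have the same size and swap places from start to start.
- red_bin: Red plastic bin, fixed to the bench, open on top, 140 x 160 x 35 mm outside (x, y, z of its frame), walls and floor 5 mm thick (inside 130 x 150 mm, floor 5 mm above the bench). Origin: centre of its underside on the bench; z up. The three containers have the same size and swap places from start to start.
- blue_bin: Blue plastic bin, fixed to the bench, open on top, 140 x 160 x 35 mm outside (x, y, z of its frame), walls and floor 5 mm thick (inside 130 x 150 mm, floor 5 mm above the bench). Origin: centre of its underside on the bench; z up. The three containers have the same size and swap places from start to start.
- clamp_block: Bystander, to be left alone: dark wooden slotted clamp block with a steel pin in the slot, loose, 44 x 36 x 40 mm (x, y, z), 250 g. Origin: centre of its underside; z up.
- bobbin: Bystander, to be left alone: upright black bobbin with a white knob on top, loose, 36 mm in diameter, 45 mm high, 120 g. Origin: centre of its underside; z up.

How it is judged:
At the end, for the whole second after the job is handed in: Both frogs are in the wooden tray, both rosin cakes in the red bin and the plane in the blue bin: each with its centre within the inner walls, its underside no more than 5 mm above the container's floor, upright within 0.15 rad, released and at rest (x of ebony_frog in the frame of wood_tray between -0.065 and 0.065 m and y of ebony_frog in the frame of wood_tray between -0.075 and 0.075 m and z of each of ebony_frog, snakewood_frog in the frame of wood_tray below 0.01 m and angle between each of ebony_frog, snakewood_frog, amber_rosin, green_rosin, thumb_plane's own z axis and vertical below 0.15 rad and linear speed of each of ebony_frog, snakewood_frog, amber_rosin, green_rosin, thumb_plane below 0.02 m/s and angular speed of each of ebony_frog, snakewood_frog, amber_rosin, green_rosin, thumb_plane below 0.2 rad/s and x of snakewood_frog in the frame of wood_tray between -0.065 and 0.065 m and y of snakewood_frog in the frame of wood_tray between -0.075 and 0.075 m and x of amber_rosin in the frame of red_bin between -0.065 and 0.065 m and y of amber_rosin in the frame of red_bin between -0.075 and 0.075 m and z of each of amber_rosin, green_rosin in the frame of red_bin below 0.01 m and x of green_rosin in the frame of red_bin between -0.065 and 0.065 m and y of green_rosin in the frame of red_bin between -0.075 and 0.075 m and x of thumb_plane in the frame of blue_bin between -0.065 and 0.065 m and y of thumb_plane in the frame of blue_bin between -0.075 and 0.075 m and z of thumb_plane in the frame of blue_bin below 0.01 m); the robot touches nothing.
It fails at once if the clamp block is moved by more than 20 mm or tipped over (distance of clamp_block from where it was at the start of the episode above 0.02 m or angle between clamp_block's own z axis and vertical above 0.5 rad).
It fails at once if the thread bobbin is moved by more than 20 mm or tipped over (distance of bobbin from where it was at the start of the episode above 0.02 m or angle between bobbin's own z axis and vertical above 0.5 rad).
It also fails if it takes over 112 s, if anything falls off the work surface, if the arm or the gripper's body presses on something with over 40 N, if the wrist force passes 120 N, or if a joint passes its speed limit or range.

### The arm

A 6-joint arm with a two-finger parallel gripper is mounted at the origin on the work surface. World frame = base frame: x ahead of the robot, y to its left, z up, the work surface at z = 0. Lengths are in m, angles in rad, forces in N, time in s.
With the tool pointing down it reaches from about 0.275 to 0.725 m from the base axis. Payload 5.6 kg.
Tool frame: the origin (TCP) lies midway between the tips of the shut fingers; the grasp point (between the pads) lies ctrl.pinch_z behind it (ctrl.pinch_z is the distance from the TCP to the grasp point, in m); z points along the fingers, y is the line along which they close (so a half turn about z gives the same grasp; the last joint's range is limited). The gripper opens to 85 mm and grips with 20 to 120 N. Pads are 22 mm wide; open, the fingers measure 114 mm over their backs; the gripper's body (76 mm by 85 mm) begins 54 mm behind the grasp point. The pads swing forward as they close: fully open they stand 13 mm farther back than shut.
Start: joints at [-1.036, 0.255, 0.108, 0, -1.424, -0.285], TCP at [0.136, -0.533, 0.231] pointing down, gripper open.
Joint ranges: [-2.95, 2.95], [-1.21, 1.97], [-1.09, 1.5], [-2.87, 1.71], [-2.94, -0.07], [-3.05, 3.05]. Speed limits (rad/s): [2.57, 2.57, 3.14, 3.14, 3.14, 3.14].

### API

Orientations are given as a unit quaternion [w, x, y, z].
In Python, from plant import ctrl gives the robot as it stands. The module is installed in compiled form; this text tells all that it offers.
- The arm moves only by the tool move_arm, never from a script. Its argument "plan" is a list that holds one entry, the list of rows, each a list of 7 numbers: the shift along the tool's x, y, z in mm, then the turn, a rotation vector about the tool's x, y, z in degrees, then the finger opening in mm, from 0 to 85.4. A call has exactly 5 rows; each row is the pose to reach, as a shift and turn from the pose commanded when the call began, along the tool's axes at that moment; what a row does not reach only later rows make up. A row lasts 1/8 s, in which the tool goes at most 62.5 mm and 10.7 degrees, less where a joint would pass 70% of its speed; a pose out of reach is approached as far as the arm can. A call with a gripper value outside its range is refused whole. The fingers move at their own pace and stop on an object; "squeeze" is the grip in N (left out, the last holds). Time passes only in rows, so rows that repeat a pose let the fingers close, or fill a call up. It gives the time, the measured TCP pose, the force, the opening and the grip force at its end, in the units of the state.
- ctrl.observe(): the state, without advancing time (a new reading comes with each control period).
- ctrl.grab_frame(name): name is "side" or "top"; returns (picture, depth): 420x560x3 uint8, red, green, blue; 420x560 float32, m along the optical axis (not along the pixel's ray), 0 where there is no reading.
- ctrl.get_calibration(name): a dict with "vertical_fov" (degrees; the focal length in pixels is half the picture's height over the tangent of half this angle, whatever the lens; pixels are square), "cx", "cy" (the principal point, pixels), "dist_coeffs" ([k1, k2, p1, p2, k3] as OpenCV has them; the pictures are not rectified), "extrinsics" (4x4, takes a point from camera to world coordinates). Camera axes: x right, y down, z forward; pixel columns grow to the right and rows downward; lengths in m; the calibration is good to about 2 mm. A picture is of the moment at which its call begins. get_calibration takes no time and is no camera call.
- ctrl.hand_in(): hands the job in; it is judged then, once.
The state is a dict: "time_s": time; "joint_pos": joint angles; "qvel": joint speeds; "joint_efforts": joint torques, N m; "eef_pos": TCP position; "tcp_rot": TCP orientation; "force": force on the tool from outside, world axes, zero at the start; "moment": the same for the moment, N m; "finger_gap": opening from 0.0 (shut) to 1.0 (fully open); "grip_force": force on a finger pad.
Only numpy, scipy, OpenCV 4.12 (cv2) and the standard library are available. Lean on these libraries where they do the work, as an engineer would, in place of code of your own. Each camera call takes 0.05 s, during which the arm holds its last target. There are 200 camera calls.

## Working session

There is one attempt and no reset: what is moved stays moved. The work goes in short steps, Python scripts to look and compute and a tool call to move; the robot and the scene stay as the last step left them, time stands still between calls to the robot, and variables do not carry over. Pictures are saved under pics/ and viewed, at most 14 in all, crops included, and the job is handed in when it is done.

Besides the shell and the picture viewer there is one more tool, called by a JSON object that holds its "op" and its "data". move_arm: Moves the arm, as the interface text tells. Its arguments: {"type":"object","properties":{"plan":{"type":"array"},"squeeze":{"type":"number"}},"required":["plan"]}

```bash
mkdir -p pics; cat > h.py <<'E'
import numpy as np, cv2
from plant import ctrl
def K(n):
    c=ctrl.get_calibration(n); f=210/np.tan(np.radians(c["vertical_fov"])/2)
    return np.array([[f,0,c["cx"]],[0,f,c["cy"]],[0,0,1]]),np.array(c["dist_coeffs"],float),np.array(c["extrinsics"])
def ray(n,uv,z):
    k,d,T=K(n); p=cv2.undistortPoints(np.array(uv,float).reshape(-1,1,2),k,d)[:,0]
    r=np.c_[p,np.ones(len(p))]@T[:3,:3].T; o=T[:3,3]
    return o+r*((z-o[2])/r[:,2])[:,None]
def cloud(n,dep):
    k,d,T=K(n); v,u=np.mgrid[:420,:560]
    p=cv2.undistortPoints(np.c_[u.ravel(),v.ravel()].astype(float).reshape(-1,1,2),k,d)[:,0]
    P=np.c_[p,np.ones(len(p))]*dep.reshape(-1,1)
    return (P@T[:3,:3].T+T[:3,3]).reshape(420,560,3)
def save(n,f):
    im,d=ctrl.grab_frame(n); cv2.imwrite(f"pics/{f}.png",im[:,:,::-1]); np.savez(f"pics/{f}.npz",im=im,d=d); return im,d
E
python3 - <<'E'
from h import *
for n in("top","side"):
    save(n,n+"0"); k,d,T=K(n); print(n,k[0,0],d,T.round(3).tolist())
s=ctrl.observe(); print({a:np.round(b,3).tolist() for a,b in s.items()},ctrl.pinch_z)
E
```

```text
top 405.8343200506009 [-0.04194502  0.          0.          0.          0.        ] [[0.006, -0.991, 0.136, 0.45], [-1.0, -0.002, 0.029, -0.016], [-0.029, -0.136, -0.99, 0.847], [0.0, 0.0, 0.0, 1.0]]
side 463.16261029716037 [-0.13056068  0.          0.          0.          0.        ] [[-0.788, -0.423, 0.447, 0.018], [-0.615, 0.525, -0.588, 0.698], [0.014, -0.739, -0.674, 0.846], [0.0, 0.0, 0.0, 1.0]]
{'time_s': 0.1, 'joint_pos': [-1.036, 0.256, 0.107, -0.0, -1.424, -0.285], 'qvel': [0.003, -0.002, 0.004, 0.004, -0.0, 0.002], 'joint_efforts': [-0.005, -38.76, 23.847, 5.378, -0.004, -0.0], 'eef_pos': [0.136, -0.532, 0.23], 'tcp_rot': [-0.0, -0.125, 0.992, 0.001], 'force': [-0.266, 0.23, 0.04], 'moment': [-0.033, 0.056, -0.014], 'grip_force': 0.0, 'finger_gap': 0.999} 0.0187
```

View pics/top0.png

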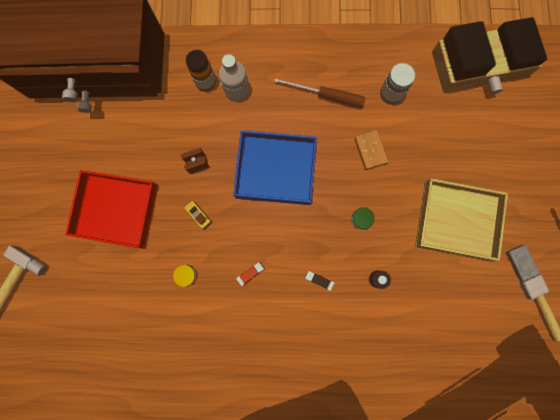

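View pics/side0.png

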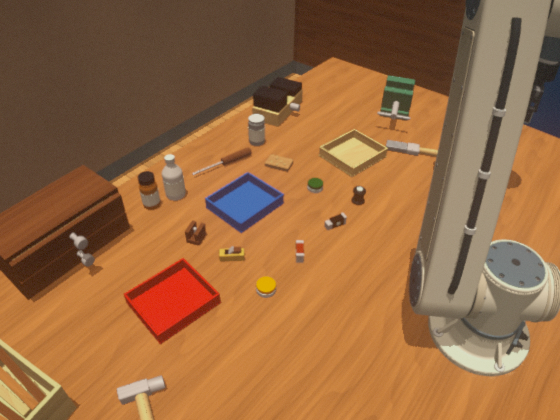

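The top view shows these pixel positions:

| Thing | Pixel |
|---|---|
| red bin | (112,209) |
| blue bin | (276,167) |
| wooden tray | (462,219) |
| amber rosin | (184,275) |
| green rosin | (363,218) |
| plane | (197,215) |
| snakewood frog | (250,274) |
| ebony frog | (320,281) |
| bobbin | (380,280) |
| clamp block | (194,160) |

The side view agrees, and the arm covers none of them.

```bash
cat >> h.py <<'E'
def blob(C,uv,r,zlo,zhi):
    u,v=uv; W=C[v-r:v+r,u-r:u+r]; m=((W[...,2]>zlo)&(W[...,2]<zhi)).astype(np.uint8)
    n,l,st,ce=cv2.connectedComponentsWithStats(m)
    i=1+np.argmax(st[1:,4]); P=W[l==i]
    (c,s,a)=cv2.minAreaRect((P[:,:2]*1000).astype(np.float32))
    if s[0]<s[1]: s=s[::-1]; a+=90
    return np.round(c,1),np.round(s,1),round((a+90)%180-90,1),np.median(P[:,2]).round(4),np.percentile(P[:,2],97).round(4),len(P)
E
python3 - <<'E'
from h import *
z=np.load("pics/top0.npz"); C=cloud("top",z["d"])
print("bench z",[C[v,u].round(4).tolist() for u,v in((220,240),(300,310),(400,240),(140,260))])
for n,uv,r in(("amber",(184,275),17),("green",(363,218),17),("plane",(197,215),20),("snake",(250,274),20),("ebony",(320,281),20),("bobbin",(380,280),16),("clamp",(194,160),18)):
    print(n,blob(C,uv,r,.010,.06), ray("top",[uv],.02).round(3))
for n,uv in(("red",(112,209)),("blue",(276,167)),("tray",(462,219))):
    print(n,blob(C,uv,52,.025,.045),"floor",C[uv[1],uv[0]].round(4))
E
```

```text
bench z [[0.5065, 0.1267, 0.0013], [0.3646, -0.0406, 0.0026], [0.508, -0.2483, 0.0009], [0.4635, 0.2949, 0.0019]]
amber (array([432.5, 196.1]), array([43.9, 42.8]), -89.2, np.float64(0.0223), np.float64(0.0248), 405) [[0.434 0.196 0.02 ]]
green (array([ 552.2, -169.9]), array([43.9, 43.6]), -42.8, np.float64(0.0224), np.float64(0.0249), 398) [[ 0.552 -0.169  0.02 ]]
plane (array([558.7, 172.9]), array([60.4, 24.1]), 41.8, np.float64(0.0228), np.float64(0.034), 352) [[0.557 0.173 0.02 ]]
snake (array([438.4,  60.7]), array([56.2, 18.6]), -53.3, np.float64(0.0255), np.float64(0.0286), 265) [[0.437 0.061 0.02 ]]
ebony (array([425.7, -78.2]), array([55.7, 18.3]), 65.2, np.float64(0.0257), np.float64(0.0287), 263) [[ 0.424 -0.08   0.02 ]]
bobbin (array([ 427.9, -198. ]), array([36.1, 33. ]), -89.7, np.float64(0.0406), np.float64(0.0464), 282) [[ 0.426 -0.2    0.02 ]]
clamp (array([672.5, 181.7]), array([45.1, 37.2]), -71.0, np.float64(0.037), np.float64(0.0422), 455) [[0.674 0.183 0.02 ]]
red (array([570. , 355.4]), array([163. , 140.8]), 81.0, np.float64(0.0342), np.float64(0.0373), 920) floor [0.5717 0.3618 0.0019]
blue (array([658.8,  11.3]), array([160.2, 140.8]), 84.8, np.float64(0.0346), np.float64(0.0376), 859) floor [0.6621 0.0101 0.0057]
tray (array([ 549. , -370.1]), array([162.6, 142.2]), 78.8, np.float64(0.0343), np.float64(0.0377), 1086) floor [ 0.5517 -0.3779  0.0051]
```

```bash
cat >> h.py <<'E'
def seq(*wps):
    """print per-call tool-frame shifts (mm) and z turn (deg); wp=(x,y,z mm, angle of closing axis deg)"""
    s=ctrl.observe(); w,x,y,z=s["tcp_rot"]
    yv=np.array([2*(x*y-w*z),1-2*(x*x+z*z)]); zv=(2*(x*z+w*y),2*(y*z-w*x))
    p=np.array(s["eef_pos"])*1000; a=np.degrees(np.arctan2(yv[1],yv[0]))%360
    print("t",round(s["time_s"],2),"p",p.round(1),"yang",a.round(1),"tilt",np.round(zv,4),"gap",np.round(s["finger_gap"],3))
    for wp in wps:
        q,b=np.array(wp[:3],float),wp[3]
        n=int(max(1,np.ceil(np.linalg.norm(q-p)/290),np.ceil(abs(b-a)/50)))
        dq,db=(q-p)/n,(b-a)/n
        for i in range(n):
            t=np.radians(a); Y=np.array([np.cos(t),np.sin(t),0]); Z=np.array([0,0,-1.]); X=np.cross(Y,Z)
            print(wp,"->",(np.array([X,Y,Z])@dq).round(1),"rz",round(-db,1)); a+=db
        p=q
E
python3 - <<'E'
from h import *
seq((426,-78,120,155.2),(426,-78,4,155.2),(426,-78,120,155.2),(542,-404,120,168.8),(542,-404,10,168.8),(542,-404,120,168.8))
E
```

```text
t 0.1 p [ 135.9 -532.5  230.5] yang 104.3 tilt [-0.0005  0.0016] gap 0.999
(426, -78, 120, 155.2) -> [-196.7  184.3   55.2] rz -25.4
(426, -78, 120, 155.2) -> [-256.8   81.9   55.2] rz -25.4
(426, -78, 4, 155.2) -> [  0.   0. 116.] rz -0.0
(426, -78, 120, 155.2) -> [   0.    0. -116.] rz -0.0
(542, -404, 120, 168.8) -> [ 123.6 -121.     0. ] rz -6.8
(542, -404, 120, 168.8) -> [ 137.1 -105.5    0. ] rz -6.8
(542, -404, 10, 168.8) -> [  0.   0. 110.] rz -0.0
(542, -404, 120, 168.8) -> [   0.    0. -110.] rz -0.0
```

{"op": "move_arm", "data": {"plan": [[[-197, 184, 55, 0, 0, -25.4, 60], [-197, 184, 55, 0, 0, -25.4, 60], [-197, 184, 55, 0, 0, -25.4, 60], [-197, 184, 55, 0, 0, -25.4, 60], [-197, 184, 55, 0, 0, -25.4, 60]]], "squeeze": 50}}

```text
time_s: 0.72
eef_pos: [0.2819, -0.3033, 0.1754]
tcp_rot: [-0.0, -0.341, 0.94, 0.001]
force: [-0.2, -0.3, 0.9]
finger_gap: 0.702
grip_force: 0.0
```

{"op": "move_arm", "data": {"plan": [[[-257, 82, 55, 0, 0, -25.4, 60], [-257, 82, 55, 0, 0, -25.4, 60], [-257, 82, 55, 0, 0, -25.4, 60], [-257, 82, 55, 0, 0, -25.4, 60], [-257, 82, 55, 0, 0, -25.4, 60]]]}}

```text
time_s: 1.35
eef_pos: [0.4273, -0.0761, 0.1203]
tcp_rot: [-0.001, -0.539, 0.842, 0.0]
force: [0.1, -0.5, -0.8]
finger_gap: 0.704
grip_force: 0.0
```

```bash
python3 - <<'E'
from h import *
im,d=save("top","t1"); cv2.imwrite("pics/t1c.png",cv2.resize(im[200:340,220:440,::-1],None,fx=3,fy=3))
seq((426,-78,120,155.2),(426,-78,4,155.2))
E
```

```text
t 1.4 p [428.2 -75.3 119.9] yang 155.3 tilt [-0.0013  0.0005] gap 0.707
(426, -78, 120, 155.2) -> [ 3.4  0.8 -0.1] rz 0.1
(426, -78, 4, 155.2) -> [  0.   0. 116.] rz -0.0
```

{"op": "move_arm", "data": {"plan": [[[2, 1, 60, 0, 0, 0, 60], [2, 1, 116, 0, 0, 0, 60], [2, 1, 116, 0, 0, 0, 60], [2, 1, 116, 0, 0, 0, 0], [2, 1, 116, 0, 0, 0, 0]]]}}

```text
time_s: 2.02
eef_pos: [0.4269, -0.0799, 0.0075]
tcp_rot: [0.002, -0.538, 0.843, -0.001]
force: [-0.0, -0.4, 0.3]
finger_gap: 0.283
grip_force: 0.0
```

{"op": "move_arm", "data": {"plan": [[[0, 0, 0, 0, 0, 0, 0], [0, 0, 0, 0, 0, 0, 0], [0, 0, -40, 0, 0, 0, 0], [0, 0, -80, 0, 0, 0, 0], [0, 0, -116, 0, 0, 0, 0]]]}}

```text
time_s: 2.65
eef_pos: [0.4254, -0.08, 0.1242]
tcp_rot: [0.001, -0.538, 0.843, -0.001]
force: [1.3, 1.5, -0.1]
finger_gap: 0.199
grip_force: 49.1
```

```bash
python3 - <<'E'
from h import *
save("side","s1"); im=cv2.imread("pics/s1.png"); cv2.imwrite("pics/s1c.png",cv2.resize(im[120:280,240:460],None,fx=3,fy=3))
seq((542,-404,120,168.8),(542,-404,10,168.8),(542,-404,120,168.8),(438,61,120,216.7))
E
```

```text
t 2.7 p [428.3 -80.4 128.9] yang 155.2 tilt [ 0.0112 -0.0005] gap 0.196
(542, -404, 120, 168.8) -> [ 123.  -119.5    4.4] rz -6.8
(542, -404, 120, 168.8) -> [ 136.3 -104.1    4.4] rz -6.8
(542, -404, 10, 168.8) -> [  0.   0. 110.] rz -0.0
(542, -404, 120, 168.8) -> [   0.    0. -110.] rz -0.0
(438, 61, 120, 216.7) -> [-218.    96.2    0. ] rz -23.9
(438, 61, 120, 216.7) -> [-238.2   -0.6    0. ] rz -23.9
```

View pics/s1c.png

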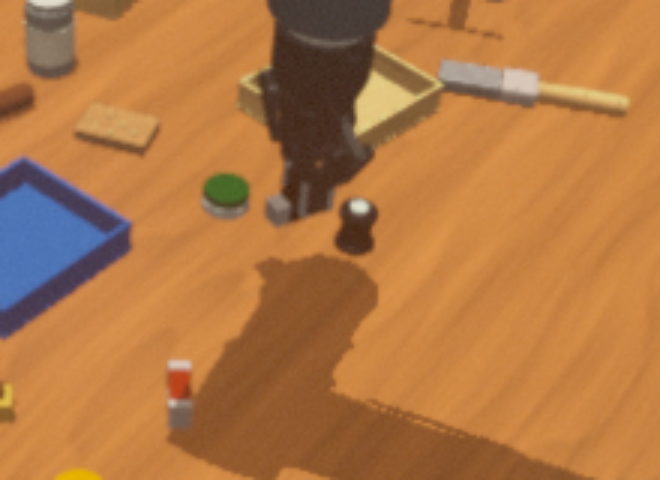

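The crop shows the ebony frog held level in the fingers at crop (300,205), clear of the bench. The bobbin at crop (357,225) is untouched.

{"op": "move_arm", "data": {"plan": [[[123, -121, 0, 0, 0, -6.8, 0], [123, -121, 0, 0, 0, -6.8, 0], [123, -121, 0, 0, 0, -6.8, 0], [123, -121, 0, 0, 0, -6.8, 0], [123, -121, 0, 0, 0, -6.8, 0]]]}}

```text
time_s: 3.32
eef_pos: [0.4828, -0.2424, 0.1218]
tcp_rot: [0.0, -0.587, 0.81, -0.0]
force: [0.3, 0.1, 0.4]
finger_gap: 0.198
grip_force: 49.3
```

{"op": "move_arm", "data": {"plan": [[[137, -105, 0, 0, 0, -6.8, 0], [137, -105, 0, 0, 0, -6.8, 0], [137, -105, 0, 0, 0, -6.8, 0], [137, -105, 0, 0, 0, -6.8, 0], [137, -105, 0, 0, 0, -6.8, 0]]]}}

```text
time_s: 3.95
eef_pos: [0.5404, -0.4041, 0.1216]
tcp_rot: [0.0, -0.635, 0.773, 0.0]
force: [0.2, 0.4, -0.3]
finger_gap: 0.197
grip_force: 49.3
```

{"op": "move_arm", "data": {"plan": [[[0, 0, 50, 0, 0, 0, 0], [0, 0, 90, 0, 0, 0, 0], [0, 0, 105, 0, 0, 0, 0], [0, 0, 109, 0, 0, 0, 0], [0, 0, 109, 0, 0, 0, 0]]]}}

```text
time_s: 4.58
eef_pos: [0.5413, -0.4056, 0.0142]
tcp_rot: [0.0, -0.634, 0.773, -0.001]
force: [-0.2, -0.7, -0.5]
finger_gap: 0.2
grip_force: 49.3
```

```bash
python3 - <<'E'
from h import *
seq((542,-404,10,168.8))
E
```

```text
t 4.58 p [ 541.3 -405.6   14.2] yang 168.8 tilt [ 0.0024 -0.0016] gap 0.2
(542, -404, 10, 168.8) -> [-1.7 -0.4  4.2] rz -0.0
```

{"op": "move_arm", "data": {"plan": [[[0, 0, 3, 0, 0, 0, 0], [0, 0, 3, 0, 0, 0, 0], [0, 0, 3, 0, 0, 0, 40], [0, 0, 3, 0, 0, 0, 40], [0, 0, 3, 0, 0, 0, 40]]]}}

```text
time_s: 5.2
eef_pos: [0.5402, -0.4054, 0.0092]
tcp_rot: [-0.0, -0.634, 0.773, 0.0]
force: [0.6, 0.0, 0.1]
finger_gap: 0.466
grip_force: 0.0
```

{"op": "move_arm", "data": {"plan": [[[0, 0, -20, 0, 0, 0, 45], [0, 0, -60, 0, 0, 0, 60], [0, 0, -112, 0, 0, 0, 60], [0, 0, -112, 0, 0, 0, 60], [0, 0, -112, 0, 0, 0, 60]]]}}

```text
time_s: 5.82
eef_pos: [0.5401, -0.4051, 0.121]
tcp_rot: [0.0, -0.634, 0.773, 0.0]
force: [-0.1, 0.4, -1.4]
finger_gap: 0.702
grip_force: 0.0
```

```bash
python3 - <<'E'
from h import *
seq((438,61,120,216.7),(438,61,4,216.7))
E
```

```text
t 5.83 p [ 540.1 -405.1  121. ] yang 168.7 tilt [0.0001 0.0005] gap 0.702
(438, 61, 120, 216.7) -> [-218.5   95.7    0.5] rz -24.0
(438, 61, 120, 216.7) -> [-238.6   -1.4    0.5] rz -24.0
(438, 61, 4, 216.7) -> [  0.   0. 116.] rz -0.0
```

{"op": "move_arm", "data": {"plan": [[[-218, 96, 0, 0, 0, -24, 60], [-218, 96, 0, 0, 0, -24, 60], [-218, 96, 0, 0, 0, -24, 60], [-218, 96, 0, 0, 0, -24, 60], [-218, 96, 0, 0, 0, -24, 60]]]}}

```text
time_s: 6.45
eef_pos: [0.4873, -0.17, 0.1204]
tcp_rot: [0.0, 0.782, -0.623, -0.001]
force: [0.4, -0.2, 0.1]
finger_gap: 0.704
grip_force: 0.0
```

{"op": "move_arm", "data": {"plan": [[[-239, -1, 0, 0, 0, -24, 60], [-239, -1, 0, 0, 0, -24, 60], [-239, -1, 0, 0, 0, -24, 60], [-239, -1, 0, 0, 0, -24, 60], [-239, -1, 0, 0, 0, -24, 60]]]}}

```text
time_s: 7.08
eef_pos: [0.4365, 0.0626, 0.1206]
tcp_rot: [0.0, 0.895, -0.447, -0.0]
force: [-0.5, -1.2, 1.0]
finger_gap: 0.704
grip_force: 0.0
```

```bash
python3 - <<'E'
from h import *
seq((438,61,4,216.7))
E
```

```text
t 7.08 p [436.5  62.6 120.6] yang 217.0 tilt [-0.0012 -0.0004] gap 0.704
(438, 61, 4, 216.7) -> [  2.2  -0.2 116.6] rz 0.3
```

{"op": "move_arm", "data": {"plan": [[[1, 0, 60, 0, 0, 0, 60], [1, 0, 116, 0, 0, 0, 60], [1, 0, 116, 0, 0, 0, 60], [1, 0, 116, 0, 0, 0, 0], [1, 0, 116, 0, 0, 0, 0]]]}}

```text
time_s: 7.7
eef_pos: [0.4396, 0.0602, 0.0074]
tcp_rot: [-0.002, 0.894, -0.448, 0.001]
force: [1.4, 1.2, -0.8]
finger_gap: 0.283
grip_force: 0.0
```

{"op": "move_arm", "data": {"plan": [[[0, 0, 0, 0, 0, 0, 0], [0, 0, 0, 0, 0, 0, 0], [0, 0, -30, 0, 0, 0, 0], [0, 0, -80, 0, 0, 0, 0], [0, 0, -116, 0, 0, 0, 0]]]}}

```text
time_s: 8.32
eef_pos: [0.4384, 0.06, 0.1245]
tcp_rot: [-0.001, 0.894, -0.448, 0.001]
force: [0.7, 0.5, -1.0]
finger_gap: 0.196
grip_force: 49.0
```

```bash
python3 - <<'E'
from h import *
seq((556,-336,120,168.8))
E
```

```text
t 8.32 p [438.4  60.  124.5] yang 216.7 tilt [0.0035 0.0015] gap 0.196
(556, -336, 120, 168.8) -> [193.9  71.3   2.2] rz 24.0
(556, -336, 120, 168.8) -> [206.1 -13.6   2.2] rz 24.0
```

{"op": "move_arm", "data": {"plan": [[[194, 71, 0, 0, 0, 24, 0], [194, 71, 0, 0, 0, 24, 0], [194, 71, 0, 0, 0, 24, 0], [194, 71, 0, 0, 0, 24, 0], [194, 71, 0, 0, 0, 24, 0]]]}}

```text
time_s: 8.95
eef_pos: [0.497, -0.1395, 0.1219]
tcp_rot: [-0.0, 0.78, -0.626, 0.0]
force: [0.0, 0.4, -0.5]
finger_gap: 0.196
grip_force: 49.0
```

{"op": "move_arm", "data": {"plan": [[[206, -14, 0, 0, 0, 24, 0], [206, -14, 0, 0, 0, 24, 0], [206, -14, 0, 0, 0, 24, 0], [206, -14, 0, 0, 0, 24, 0], [206, -14, 0, 0, 0, 24, 0]]]}}

```text
time_s: 9.57
eef_pos: [0.556, -0.3363, 0.1213]
tcp_rot: [0.0, -0.634, 0.774, 0.0]
force: [0.2, 0.9, -0.8]
finger_gap: 0.198
grip_force: 49.1
```

{"op": "move_arm", "data": {"plan": [[[0, 0, 50, 0, 0, 0, 0], [0, 0, 90, 0, 0, 0, 0], [0, 0, 105, 0, 0, 0, 0], [0, 0, 111, 0, 0, 0, 0], [0, 0, 111, 0, 0, 0, 0]]]}}

```text
time_s: 10.2
eef_pos: [0.5572, -0.3357, 0.0128]
tcp_rot: [0.001, -0.635, 0.773, -0.002]
force: [-1.0, -0.1, 0.2]
finger_gap: 0.196
grip_force: 49.2
```

```bash
python3 - <<'E'
from h import *
seq((556,-336,10,168.8))
E
```

```text
t 10.2 p [ 557.2 -335.7   12.8] yang 168.8 tilt [ 0.0031 -0.0015] gap 0.196
(556, -336, 10, 168.8) -> [0.5 1.1 2.8] rz -0.0
```

{"op": "move_arm", "data": {"plan": [[[0, 0, 1, 0, 0, 0, 0], [0, 0, 1, 0, 0, 0, 0], [0, 0, 1, 0, 0, 0, 40], [0, 0, 1, 0, 0, 0, 40], [0, 0, 1, 0, 0, 0, 40]]]}}

```text
time_s: 10.82
eef_pos: [0.5558, -0.3361, 0.0093]
tcp_rot: [-0.0, -0.634, 0.773, -0.0]
force: [0.9, -0.4, 0.5]
finger_gap: 0.474
grip_force: 0.0
```

{"op": "move_arm", "data": {"plan": [[[0, 0, -20, 0, 0, 0, 45], [0, 0, -60, 0, 0, 0, 60], [0, 0, -112, 0, 0, 0, 60], [0, 0, -112, 0, 0, 0, 60], [0, 0, -112, 0, 0, 0, 60]]]}}

```text
time_s: 11.45
eef_pos: [0.5556, -0.3358, 0.1209]
tcp_rot: [0.0, -0.634, 0.773, 0.0]
force: [0.1, 0.4, -1.6]
finger_gap: 0.702
grip_force: 0.0
```

```bash
python3 - <<'E'
from h import *
seq((552,-170,120,171),(552,-170,3,171))
E
```

```text
t 11.45 p [ 555.6 -335.8  120.9] yang 168.7 tilt [-0.0002  0.0006] gap 0.702
(552, -170, 120, 171) -> [-161.9   36.     0.9] rz -2.3
(552, -170, 3, 171) -> [  0.   0. 117.] rz -0.0
```

{"op": "move_arm", "data": {"plan": [[[-162, 36, 0, 0, 0, -2.3, 80], [-162, 36, 0, 0, 0, -2.3, 80], [-162, 36, 0, 0, 0, -2.3, 80], [-162, 36, 0, 0, 0, -2.3, 80], [-162, 36, 0, 0, 0, -2.3, 80]]]}}

```text
time_s: 12.08
eef_pos: [0.5516, -0.1702, 0.1202]
tcp_rot: [-0.001, -0.65, 0.76, 0.001]
force: [1.0, -0.3, 0.5]
finger_gap: 0.938
grip_force: 0.0
```

{"op": "move_arm", "data": {"plan": [[[0, 0, 60, 0, 0, 0, 80], [0, 0, 105, 0, 0, 0, 80], [0, 0, 118, 0, 0, 0, 80], [0, 0, 118, 0, 0, 0, 80], [0, 0, 118, 0, 0, 0, 80]]]}}

```text
time_s: 12.7
eef_pos: [0.5538, -0.1707, 0.0053]
tcp_rot: [0.001, -0.65, 0.76, -0.001]
force: [0.3, 0.8, 0.7]
finger_gap: 0.935
grip_force: 0.0
```

```bash
python3 - <<'E'
from h import *
seq((552,-170,2,171))
save("side","s2"); im=cv2.imread("pics/s2.png"); cv2.imwrite("pics/s2c.png",cv2.resize(im[110:250,240:420],None,fx=4,fy=4))
E
```

```text
t 12.7 p [ 553.8 -170.7    5.3] yang 171.0 tilt [ 0.0036 -0.0007] gap 0.935
(552, -170, 2, 171) -> [-0.5  1.9  3.3] rz 0.0
```

View pics/s2c.png

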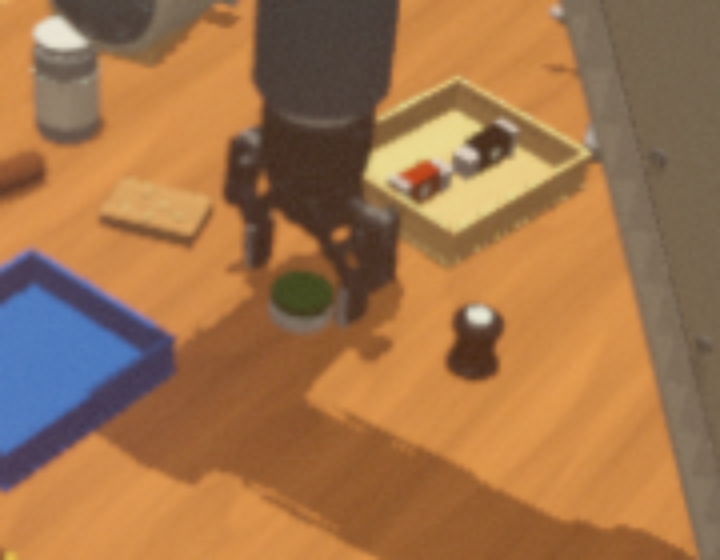

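Both frogs stand upright in the tray at crop (420,180) and (487,147). The open fingers straddle the green rosin at (302,300).

{"op": "move_arm", "data": {"plan": [[[0, 0, 3, 0, 0, 0, 50], [0, 0, 3, 0, 0, 0, 20], [0, 0, 3, 0, 0, 0, 20], [0, 0, 3, 0, 0, 0, 20], [0, 0, 3, 0, 0, 0, 20]]]}}

```text
time_s: 13.38
eef_pos: [0.5527, -0.1702, 0.001]
tcp_rot: [0.0, -0.65, 0.76, -0.001]
force: [-1.0, 0.3, 6.2]
finger_gap: 0.514
grip_force: 51.3
```

{"op": "move_arm", "data": {"plan": [[[0, 0, -10, 0, 0, 0, 20], [0, 0, -40, 0, 0, 0, 20], [0, 0, -90, 0, 0, 0, 20], [0, 0, -120, 0, 0, 0, 20], [0, 0, -120, 0, 0, 0, 20]]]}}

```text
time_s: 14.0
eef_pos: [0.5538, -0.1704, 0.1234]
tcp_rot: [0.002, -0.65, 0.76, -0.002]
force: [-0.2, -0.5, -0.9]
finger_gap: 0.511
grip_force: 51.1
```

```bash
python3 - <<'E'
from h import *
seq((564,321,120,171),(564,321,6,171))
E
```

```text
t 14.0 p [ 553.8 -170.4  123.4] yang 171.0 tilt [ 0.0057 -0.0007] gap 0.511
(564, 321, 120, 171) -> [-243.5   33.3    1.7] rz 0.0
(564, 321, 120, 171) -> [-243.5   33.3    1.7] rz 0.0
(564, 321, 6, 171) -> [  0.   0. 114.] rz -0.0
```

{"op": "move_arm", "data": {"plan": [[[-243, 33, 0, 0, 0, 0, 20], [-243, 33, 0, 0, 0, 0, 20], [-243, 33, 0, 0, 0, 0, 20], [-243, 33, 0, 0, 0, 0, 20], [-243, 33, 0, 0, 0, 0, 20]]]}}

```text
time_s: 14.62
eef_pos: [0.5567, 0.0786, 0.119]
tcp_rot: [-0.001, -0.651, 0.759, 0.001]
force: [0.3, -0.3, -1.2]
finger_gap: 0.511
grip_force: 51.1
```

{"op": "move_arm", "data": {"plan": [[[-243, 33, 0, 0, 0, 0, 20], [-243, 33, 0, 0, 0, 0, 20], [-243, 33, 0, 0, 0, 0, 20], [-243, 33, 0, 0, 0, 0, 20], [-243, 33, 0, 0, 0, 0, 20]]]}}

```text
time_s: 15.25
eef_pos: [0.562, 0.3228, 0.1181]
tcp_rot: [-0.001, -0.651, 0.759, 0.0]
force: [-0.5, -0.8, -0.7]
finger_gap: 0.512
grip_force: 51.1
```

{"op": "move_arm", "data": {"plan": [[[0, 0, 50, 0, 0, 0, 20], [0, 0, 90, 0, 0, 0, 20], [0, 0, 108, 0, 0, 0, 20], [0, 0, 112, 0, 0, 0, 20], [0, 0, 112, 0, 0, 0, 20]]]}}

```text
time_s: 15.88
eef_pos: [0.5633, 0.3195, 0.0086]
tcp_rot: [0.0, -0.649, 0.761, -0.0]
force: [0.4, -0.1, 0.2]
finger_gap: 0.511
grip_force: 51.0
```

```bash
python3 - <<'E'
from h import *
seq((564,321,7,171))
E
```

```text
t 15.88 p [563.3 319.5   8.6] yang 171.0 tilt [ 0.0002 -0.0001] gap 0.511
(564, 321, 7, 171) -> [-1.6 -0.5  1.6] rz -0.0
```

{"op": "move_arm", "data": {"plan": [[[0, 0, 1, 0, 0, 0, 20], [0, 0, 1, 0, 0, 0, 65], [0, 0, 1, 0, 0, 0, 65], [0, 0, 1, 0, 0, 0, 65], [0, 0, 1, 0, 0, 0, 65]]]}}

```text
time_s: 16.5
eef_pos: [0.5629, 0.3203, 0.0074]
tcp_rot: [0.0, -0.65, 0.76, 0.0]
force: [0.3, -0.2, 0.5]
finger_gap: 0.762
grip_force: 0.0
```

{"op": "move_arm", "data": {"plan": [[[0, 0, -20, 0, 0, 0, 65], [0, 0, -60, 0, 0, 0, 65], [0, 0, -113, 0, 0, 0, 80], [0, 0, -113, 0, 0, 0, 80], [0, 0, -113, 0, 0, 0, 80]]]}}

```text
time_s: 17.12
eef_pos: [0.5626, 0.3202, 0.1202]
tcp_rot: [0.0, -0.649, 0.76, 0.0]
force: [-0.6, -0.3, -0.6]
finger_gap: 0.935
grip_force: 0.0
```

```bash
python3 - <<'E'
from h import *
seq((432.5,196,120,171),(432.5,196,1,171))
E
```

```text
t 17.12 p [562.6 320.2 120.2] yang 171.0 tilt [-0.0003  0.0005] gap 0.935
(432.5, 196, 120, 171) -> [143.  109.1   0.2] rz 0.0
(432.5, 196, 1, 171) -> [  0.   0. 119.] rz -0.0
```

{"op": "move_arm", "data": {"plan": [[[143, 109, 0, 0, 0, 0, 80], [143, 109, 0, 0, 0, 0, 80], [143, 109, 0, 0, 0, 0, 80], [143, 109, 0, 0, 0, 0, 80], [143, 109, 0, 0, 0, 0, 80]]]}}

```text
time_s: 17.75
eef_pos: [0.4329, 0.1959, 0.1199]
tcp_rot: [-0.0, -0.65, 0.76, -0.0]
force: [0.2, 1.1, 0.4]
finger_gap: 0.938
grip_force: 0.0
```

{"op": "move_arm", "data": {"plan": [[[0, 0, 60, 0, 0, 0, 80], [0, 0, 105, 0, 0, 0, 80], [0, 0, 118, 0, 0, 0, 80], [0, 0, 118, 0, 0, 0, 80], [0, 0, 118, 0, 0, 0, 80]]]}}

```text
time_s: 18.38
eef_pos: [0.4343, 0.1971, 0.0038]
tcp_rot: [0.002, -0.65, 0.76, -0.0]
force: [0.4, 0.1, 0.3]
finger_gap: 0.937
grip_force: 0.0
```

{"op": "move_arm", "data": {"plan": [[[0, 0, 0, 0, 0, 0, 50], [0, 0, 0, 0, 0, 0, 20], [0, 0, 0, 0, 0, 0, 20], [0, 0, 0, 0, 0, 0, 20], [0, 0, 0, 0, 0, 0, 20]]]}}

```text
time_s: 19.0
eef_pos: [0.4336, 0.1965, 0.0035]
tcp_rot: [0.001, -0.65, 0.76, -0.0]
force: [-1.3, -0.4, 5.1]
finger_gap: 0.512
grip_force: 50.1
```

```bash
python3 - <<'E'
from h import *
seq((432.5,196,120,171),(575,389,120,171),(575,389,8,171))
E
```

```text
t 19.0 p [433.6 196.5   3.5] yang 171.0 tilt [0.0018 0.0012] gap 0.512
(432.5, 196, 120, 171) -> [   0.6    1.  -116.5] rz 0.0
(575, 389, 120, 171) -> [-212.9 -110.6    0. ] rz -0.0
(575, 389, 8, 171) -> [  0.   0. 112.] rz -0.0
```

{"op": "move_arm", "data": {"plan": [[[0, 0, -10, 0, 0, 0, 20], [0, 0, -40, 0, 0, 0, 20], [0, 0, -90, 0, 0, 0, 20], [0, 0, -118, 0, 0, 0, 20], [0, 0, -118, 0, 0, 0, 20]]]}}

```text
time_s: 19.62
eef_pos: [0.4342, 0.1969, 0.1232]
tcp_rot: [0.003, -0.65, 0.76, -0.0]
force: [0.1, 0.1, -1.6]
finger_gap: 0.51
grip_force: 51.1
```

{"op": "move_arm", "data": {"plan": [[[-213, -110, 0, 0, 0, 0, 20], [-213, -110, 0, 0, 0, 0, 20], [-213, -110, 0, 0, 0, 0, 20], [-213, -110, 0, 0, 0, 0, 20], [-213, -110, 0, 0, 0, 0, 20]]]}}

```text
time_s: 20.25
eef_pos: [0.575, 0.391, 0.1158]
tcp_rot: [-0.003, -0.65, 0.76, 0.0]
force: [-0.5, -0.3, -2.1]
finger_gap: 0.51
grip_force: 51.2
```

{"op": "move_arm", "data": {"plan": [[[0, 0, 50, 0, 0, 0, 20], [0, 0, 90, 0, 0, 0, 20], [0, 0, 107, 0, 0, 0, 20], [0, 0, 112, 0, 0, 0, 20], [0, 0, 112, 0, 0, 0, 20]]]}}

```text
time_s: 20.88
eef_pos: [0.5755, 0.3896, 0.0098]
tcp_rot: [0.001, -0.65, 0.76, -0.0]
force: [-0.0, -0.5, -0.7]
finger_gap: 0.507
grip_force: 51.1
```

```bash
python3 - <<'E'
from h import *
seq((575,389,8.5,171))
E
```

```text
t 20.88 p [575.5 389.6   9.8] yang 171.0 tilt [0.0019 0.0015] gap 0.507
(575, 389, 8.5, 171) -> [0.7 0.4 1.3] rz 0.0
```

{"op": "move_arm", "data": {"plan": [[[0, 0, 0, 0, 0, 0, 20], [0, 0, 0, 0, 0, 0, 65], [0, 0, 0, 0, 0, 0, 65], [0, 0, 0, 0, 0, 0, 65], [0, 0, 0, 0, 0, 0, 65]]]}}

```text
time_s: 21.5
eef_pos: [0.5748, 0.3892, 0.0083]
tcp_rot: [0.0, -0.65, 0.76, -0.0]
force: [-0.1, -0.3, 1.2]
finger_gap: 0.764
grip_force: 0.0
```

{"op": "move_arm", "data": {"plan": [[[0, 0, -20, 0, 0, 0, 65], [0, 0, -60, 0, 0, 0, 65], [0, 0, -112, 0, 0, 0, 60], [0, 0, -112, 0, 0, 0, 60], [0, 0, -112, 0, 0, 0, 60]]]}}

```text
time_s: 22.12
eef_pos: [0.5746, 0.3892, 0.1201]
tcp_rot: [0.0, -0.649, 0.76, 0.0]
force: [0.2, -0.0, -0.9]
finger_gap: 0.703
grip_force: 0.0
```

```bash
python3 - <<'E'
from h import *
seq((558.7,173,120,131.8),(558.7,173,3,131.8))
im,d=save("top","t2"); C=cloud("top",d); print(blob(C,(197,215),20,.010,.06))
E
```

```text
t 22.12 p [574.6 389.2 120.1] yang 171.0 tilt [-0.0004  0.0004] gap 0.703
(558.7, 173, 120, 131.8) -> [ 2.16e+02 -1.81e+01  1.00e-01] rz 39.2
(558.7, 173, 3, 131.8) -> [  0.   0. 117.] rz -0.0
(array([558.7, 172.8]), array([60.7, 24. ]), 41.8, np.float64(0.0229), np.float64(0.0338), 352)
```

View pics/t2.png

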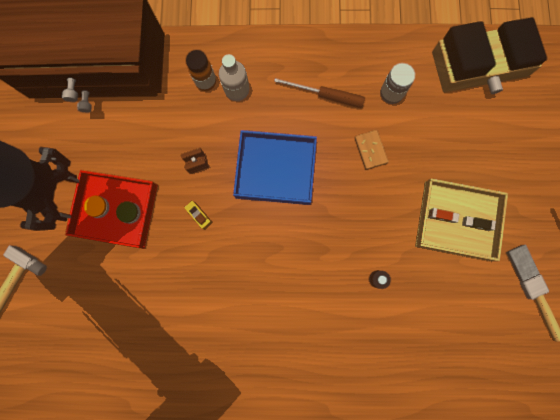

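Both frogs are in the tray at (443,215) and (478,223), and both rosins are in the red bin at (96,207) and (128,212). The plane is still at (197,215), with the clamp block and bobbin unmoved.

{"op": "move_arm", "data": {"plan": [[[216, -18, 0, 0, 0, 39.2, 60], [216, -18, 0, 0, 0, 39.2, 60], [216, -18, 0, 0, 0, 39.2, 60], [216, -18, 0, 0, 0, 39.2, 60], [216, -18, 0, 0, 0, 39.2, 60]]]}}

```text
time_s: 22.8
eef_pos: [0.5581, 0.1707, 0.1194]
tcp_rot: [-0.001, -0.355, 0.935, -0.0]
force: [-0.4, -0.3, 0.3]
finger_gap: 0.701
grip_force: 0.0
```

{"op": "move_arm", "data": {"plan": [[[0, 0, 60, 0, 0, 0, 60], [0, 0, 105, 0, 0, 0, 60], [0, 0, 116, 0, 0, 0, 60], [0, 0, 116, 0, 0, 0, 60], [0, 0, 116, 0, 0, 0, 60]]]}}

```text
time_s: 23.42
eef_pos: [0.5603, 0.174, 0.0063]
tcp_rot: [0.002, -0.357, 0.934, 0.0]
force: [0.0, 0.4, 0.3]
finger_gap: 0.7
grip_force: 0.0
```

{"op": "move_arm", "data": {"plan": [[[0, 0, 0, 0, 0, 0, 30], [0, 0, 0, 0, 0, 0, 5], [0, 0, 0, 0, 0, 0, 5], [0, 0, 0, 0, 0, 0, 5], [0, 0, 0, 0, 0, 0, 5]]], "squeeze": 60}}

```text
time_s: 24.05
eef_pos: [0.5596, 0.1734, 0.0055]
tcp_rot: [0.001, -0.357, 0.934, 0.0]
force: [-1.7, 0.8, 6.3]
finger_gap: 0.264
grip_force: 60.4
```

{"op": "move_arm", "data": {"plan": [[[0, 0, -10, 0, 0, 0, 5], [0, 0, -40, 0, 0, 0, 5], [0, 0, -90, 0, 0, 0, 5], [0, 0, -116, 0, 0, 0, 5], [0, 0, -116, 0, 0, 0, 5]]]}}

```text
time_s: 24.68
eef_pos: [0.5601, 0.1736, 0.123]
tcp_rot: [0.002, -0.357, 0.934, 0.0]
force: [0.1, 0.1, -1.5]
finger_gap: 0.261
grip_force: 59.4
```

```bash
python3 - <<'E'
from h import *
seq((655,11,120,174.8))
E
```

```text
t 24.68 p [560.1 173.6 123. ] yang 131.8 tilt [0.0044 0.0024] gap 0.261
(655, 11, 120, 174.8) -> [  37.6 -184.4    3. ] rz -43.0
```

{"op": "move_arm", "data": {"plan": [[[38, -184, 0, 0, 0, -43, 5], [38, -184, 0, 0, 0, -43, 5], [38, -184, 0, 0, 0, -43, 5], [38, -184, 0, 0, 0, -43, 5], [38, -184, 0, 0, 0, -43, 5]]]}}

```text
time_s: 25.3
eef_pos: [0.6525, 0.0094, 0.1183]
tcp_rot: [-0.001, -0.674, 0.739, 0.001]
force: [-0.6, 0.6, -0.8]
finger_gap: 0.263
grip_force: 59.6
```

{"op": "move_arm", "data": {"plan": [[[0, 0, 50, 0, 0, 0, 5], [0, 0, 90, 0, 0, 0, 5], [0, 0, 105, 0, 0, 0, 5], [0, 0, 110, 0, 0, 0, 5], [0, 0, 110, 0, 0, 0, 5]]]}}

```text
time_s: 25.92
eef_pos: [0.6543, 0.011, 0.0118]
tcp_rot: [0.001, -0.674, 0.738, -0.001]
force: [0.0, -0.2, -1.5]
finger_gap: 0.262
grip_force: 59.6
```

```bash
python3 - <<'E'
from h import *
seq((655,11,10,174.8))
E
```

```text
t 25.93 p [654.3  11.   11.8] yang 174.8 tilt [0.0026 0.0002] gap 0.262
(655, 11, 10, 174.8) -> [-0.  -0.7  1.8] rz 0.0
```

{"op": "move_arm", "data": {"plan": [[[0, 0, 0, 0, 0, 0, 5], [0, 0, 0, 0, 0, 0, 50], [0, 0, 0, 0, 0, 0, 50], [0, 0, 0, 0, 0, 0, 50], [0, 0, 0, 0, 0, 0, 50]]]}}

```text
time_s: 26.55
eef_pos: [0.6532, 0.0105, 0.0103]
tcp_rot: [0.0, -0.674, 0.738, -0.0]
force: [-0.7, 0.2, 0.5]
finger_gap: 0.584
grip_force: 0.0
```

{"op": "move_arm", "data": {"plan": [[[0, 0, -20, 0, 0, 0, 50], [0, 0, -60, 0, 0, 0, 50], [0, 0, -110, 0, 0, 0, 50], [0, 0, -160, 0, 0, 0, 50], [0, 0, -160, 0, 0, 0, 50]]]}}

```text
time_s: 27.18
eef_pos: [0.6558, 0.0106, 0.1759]
tcp_rot: [0.004, -0.674, 0.738, -0.003]
force: [1.0, 1.1, -0.5]
finger_gap: 0.584
grip_force: 0.0
```

{"op": "move_arm", "data": {"plan": [[[200, 0, 0, 0, 0, 0, 50], [200, 0, 0, 0, 0, 0, 50], [200, 0, 0, 0, 0, 0, 50], [200, 0, 0, 0, 0, 0, 50], [200, 0, 0, 0, 0, 0, 50]]]}}

```text
time_s: 27.8
eef_pos: [0.6347, -0.1893, 0.1694]
tcp_rot: [-0.0, -0.674, 0.739, 0.001]
force: [-0.3, 0.4, 0.3]
finger_gap: 0.586
grip_force: 0.0
```

```bash
python3 - <<'E'
from h import *
seq()
im,d=save("top","t3"); C=cloud("top",d)
for n,uv,r in(("plane",(276,167),24),("amber",(96,207),15),("green",(128,212),15),("snake",(443,215),16),("ebony",(478,223),16),("bobbin",(380,280),16),("clamp",(194,160),18)):
    print(n,blob(C,uv,r,.015,.06))
E
```

```text
t 27.8 p [ 634.7 -189.3  169.4] yang 174.7 tilt [-0.0012  0.0004] gap 0.586Traceback (most recent call last):
  File "<stdin>", line 5, in <module>
  File "h.py", line 20, in blob
    i=1+np.argmax(st[1:,4]); P=W[l==i]
        ~~~~~~~~~^^^^^^^^^^
    return _wrapfunc(a, 'argmax', axis=axis, out=out, **kwds)
    return bound(*args, **kwds)
ValueError: attempt to get argmax of an empty sequence
```

View pics/t3.png

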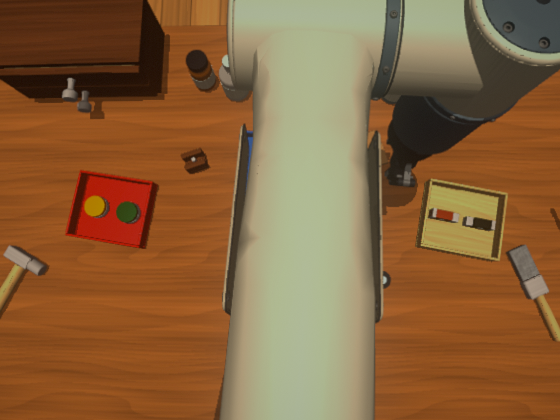

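The arm hides the blue bin in this view, and the frogs and rosins look fine. I'll move aside and check the plane.

{"op": "move_arm", "data": {"plan": [[[250, -100, 0, 0, 0, 0, 50], [250, -100, 0, 0, 0, 0, 50], [250, -100, 0, 0, 0, 0, 50], [250, -100, 0, 0, 0, 0, 50], [250, -100, 0, 0, 0, 0, 50]]]}}

```text
time_s: 28.48
eef_pos: [0.7127, -0.4473, 0.1682]
tcp_rot: [-0.0, -0.674, 0.738, 0.001]
force: [1.9, 1.3, 0.8]
finger_gap: 0.586
grip_force: 0.0
```

```bash
python3 - <<'E'
from h import *
seq()
im,d=save("top","t4"); C=cloud("top",d); save("side","s4")
for n,uv,r in(("plane",(276,167),24),("amber",(96,207),15),("green",(128,212),15),("snake",(443,215),16),("ebony",(478,223),16),("bobbin",(380,280),16),("clamp",(194,160),18)):
    try: print(n,blob(C,uv,r,.015,.06))
    except ValueError: print(n,"hidden")
E
```

```text
t 28.48 p [ 712.7 -447.3  168.2] yang 174.8 tilt [-0.0015  0.0009] gap 0.586
plane (array([654.1,   9.7]), array([60. , 24.4]), 85.2, np.float64(0.0281), np.float64(0.0387), 355)
amber (array([575.6, 389. ]), array([43.3, 42.9]), -32.3, np.float64(0.027), np.float64(0.0297), 377)
green (array([563.5, 319.8]), array([44.7, 44.2]), -86.0, np.float64(0.0268), np.float64(0.0297), 405)
snake (array([ 587.8, -296.7]), array([2.3, 0. ]), -13.8, np.float64(0.0341), np.float64(0.0347), 2)
ebony hidden
bobbin hidden
clamp (array([672.4, 181.4]), array([44.1, 37.2]), -70.1, np.float64(0.0383), np.float64(0.0423), 396)
```

View pics/s4.png

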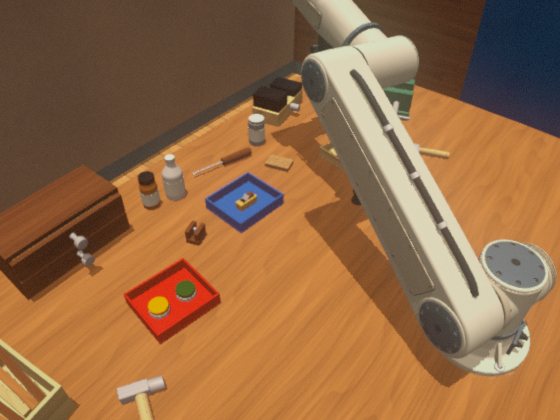

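The plane is flat in the blue bin at (246,201), and both rosins are flat in the red bin at (159,306) and (186,290). I'll check the frogs' heights in the earlier unobstructed frame and then hand in.

```bash
python3 - <<'E'
from h import *
C=cloud("top",np.load("pics/t2.npz")["d"])
r=[blob(C,uv,q,.015,.06) for uv,q in(((443,215),16),((478,223),16),((380,280),16))]
for x in r: print(x)
if all(.027<x[3]<.034 for x in r[:2]): print(ctrl.hand_in())
E
```

```text
(array([ 557.9, -334.2]), array([55.6, 18.8]), 78.5, np.float64(0.0303), np.float64(0.0335), 283)
(array([ 541.8, -403.9]), array([56.8, 19.3]), 79.2, np.float64(0.0301), np.float64(0.0338), 304)
(array([ 427.9, -198.1]), array([35.7, 33. ]), -89.9, np.float64(0.0407), np.float64(0.0473), 277)
the job is handed in; nothing more can be done
None
```

The job is handed in at about 28.5 s of the 112 s allowed: both frogs stand upright in the wooden tray, both rosins in the red bin and the plane in the blue bin, with the clamp block and bobbin measured within about 1 mm of their starting positions; `hand_in()` gave no verdict, and the frogs and bobbin were last measured at 22 s because the arm hid them in the final pictures.

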